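# Label the paint caddy: handle over, label holder pressed home

## Robot

A 6-joint arm with a two-finger parallel gripper is mounted at the origin on the work surface. World frame = base frame: x ahead of the robot, y to its left, z up, the work surface at z = 0. Lengths are in mm, angles in rad, forces in N, time in s.
With the tool pointing down it reaches from about 250 to 800 mm from the base axis. Payload 3.9 kg.
Tool frame: the origin (TCP) lies midway between the tips of the shut fingers; the grasp point (between the pads) lies 19 mm behind it (env.grip_point_offset is the distance from the TCP to the grasp point, in mm); z points along the fingers, y is the line along which they close (so a half turn about z gives the same grasp; the last joint's range is limited). The gripper opens to 85 mm and grips with 20 to 120 N. Pads are 22 mm wide; open, the fingers measure 114 mm over their backs; the gripper's body (76 mm by 85 mm) begins 54 mm behind the grasp point. The pads swing forward as they close: fully open they stand 13 mm farther back than shut.
Start: joints at [1.313, 0.26, -0.138, 1.173, 0, 1.571], TCP at [133.847, 507.642, 231.304] pointing down, gripper open.
Joint ranges: [-2.78, 2.78], [-0.83, 1.72], [-1.28, 1.37], [-1.9, 2.12], [-1.57, 1.48], [-3.14, 3.14]. Speed limits (rad/s): [2.57, 2.57, 3.14, 3.14, 3.14, 3.14].

## Interface

Orientations are given as a 3x3 rotation matrix whose columns are the frame's x, y, z axes.
In Python, from bench import status, imaging, workorder, env gives the robot as it stands. The module is installed in compiled form; this text tells all that it offers.
- The arm moves only by the tool step_arm, never from a script. Its argument "steps" is a list of rows, each a list of 5 numbers: the shift along the tool's x, y, z in mm, then the turn about the tool's z in rad, then the opening, from 0 (shut) to 1 (fully open). In form: [[tx, ty, tz, turn, jaw], ...]. A call has 1 to 10 rows; each row shifts and turns the commanded pose from where the row before left it, along the tool's axes as they then stand; what a row does not reach is not made up. A row lasts 1/10 s, in which the tool goes at most 50 mm and 8.59 degrees, less where a joint would pass 70% of its speed; a pose out of reach is approached as far as the arm can. A call is refused whole if a number of a shift passes 50 or a number of a turn 0.15, either way. A call with a gripper value outside its range is refused whole. The fingers move at their own pace and stop on an object; "newtons" is the grip in N (left out, the last holds). Time passes only in rows, so rows that do not move let the fingers close. It gives the time, the measured TCP pose, the force, the opening and the grip force at its end, in the units of the state.
- status.get_state(): the state, without advancing time (a new reading comes with each control period).
- imaging.camera(name): name is "scene" or "top" or "wrist"; returns a dict with "image" (420x560x3 uint8, red, green, blue), "fx", "fy", "cx", "cy" (pixels), "origin" and "attitude" of the camera in the world; the wrist camera has in their place "mount" (4x4, takes a point from camera to tool coordinates, whose origin is the TCP and whose axes are the flange's). Camera axes: x right, y down, z forward; pixel columns grow to the right and rows downward; lengths in mm; the calibration is good to about 2 mm. A picture is of the moment at which its call begins: read the wrist's pose just before it. There is no depth.
- workorder.close_job(): hands the job in; it is judged then, once.
The state is a dict: "time": time; "joints": joint angles; "qvel": joint speeds; "effort": joint torques, N m; "position": TCP position; "orientation": TCP orientation; "contact_force": force on the tool from outside, world axes, zero at the start; "torque": the same for the moment, N m; "finger_gap": finger opening in mm; "grasp_force": force on a finger pad.
Only numpy, scipy, OpenCV 4.12 (cv2) and the standard library are available. Lean on these libraries where they do the work, as an engineer would, in place of code of your own. Each camera call takes 0.05 s, during which the arm holds its last target. There are 200 camera calls.

## Task

The caddy's carry handle is folded over the label slot: swing it up and right over to the other side until it clicks into its end position and stays there. Then take the label holder out of its wooden stand, slide it upright down behind the blue metal lip on the caddy with its colour patches facing outwards, and press it down fully home against the springy strip. Finish while still holding it pressed home (do not let go), the handle still in its end position, and leave the jar, the tin and the brush pot where they stand.

Things in the scene. Friction and masses are not known exactly. Their poses are not given: they have to be found in the camera images.
- caddy: White wooden paint caddy, 160 (x) x 240 (y) mm, fixed to the bench, standing upright. Origin: centre of its underside on the bench. Its long walls (at x = +-80 mm) are 85 mm high, its end panels (outer faces y = +-120 mm) 120 mm high. Its +x face carries the label slot and points away from the robot, give or take its yaw. Six small bottles stand fixed in it, all at x < 20 mm, none above 75 mm.
- slot_mouth (a point): Centre of the label slot's mouth, level with the caddy wall's top edge: in the caddy frame x 85.8, y 0, z 85 mm. The slot is open at the top and lies between the caddy's +x wall (outer face x = 80 mm) and a blue-painted metal lip (inner face x = 91.5 mm; the lip's top 9 mm flare outwards and end 86 mm above the bench, outermost at x = 100 mm), so 11.5 mm wide in x; 90 mm long in y between end cheeks. Its sprung floor is strip. Axes as the caddy's.
- strip (a joint): Springy black strip forming the slot's floor, pushed straight down by the holder's lower edge. 0 m = up (its top 62 mm above the bench, 23 mm below the slot mouth), 0.008 m = fully down (top 54 mm above the bench). Takes 2 N to start and 6 N fully down; springs back up and lifts the holder when let go.
- handle (a joint): Carry handle angle (rad). 0 = folded to the slot side (caddy +x), arms 20 degrees above level, above the slot; grows swinging up and over to caddy -x; end stop 2.18 (arms 145 degrees from +x). Stiff hinge (0.14 N m), stays where left; from 1.85 to 2.04 a sprung ball resists (0.5 N m in all, 5 N at the grip) and may push it back a little; beyond 2.08 it clicks to the stop and is held.
- handle_grip (a point): Middle of the handle's round wooden grip, 22 mm in diameter, 100 mm long along the caddy's y axis, on its axis, 105 mm from the hinge line. It moves on an arc round handle_hinge in the caddy's x-z plane. The side arms are 8 mm steel rod at caddy y = +-130 mm.
- handle_hinge (a point): Middle of the handle's hinge line (along caddy y), 80 mm above the bench over the caddy's centre.
- label_holder: Grey label holder, a loose upright plate 8 mm thick (own x), 80 mm wide (own y), 65 mm tall (own z), about 50 g. Origin: centre of its lower edge. White label with four colour patches on its +x face. It starts standing in the stand's slot with its +x face pointing roughly away from the robot. Fully home in the caddy its lower edge is 54 mm and its top 119 mm above the bench.
- label_face (a point): Point on the holder's +x (labelled) face, 4 mm from its mid-plane, 10 mm above its lower edge. It must point outwards, along the caddy's +x.
- stand: Wooden stand, fixed, 70 (x) x 120 (y) x 35 (z) mm, with a slot along its y, 12 mm wide, 84 mm long, its floor 12 mm above the bench. Origin: centre of its underside. The holder rests on the slot's floor and sticks 42 mm out of the stand.
- paint_jar: Bystander: capped paint jar, 60 mm diameter, 75 mm tall; origin at centre of its underside. Leave alone.
- steel_tin: Bystander: tin with red label, 80 mm diameter, 110 mm tall; origin at centre of its underside. Leave alone.
- brush_pot: Bystander: white pot, 80 mm diameter, 90 mm tall, brushes standing to 165 mm; origin at centre of its underside. Leave alone.
There are look-alikes about, which are no part of the job. Several things have the shape of the label_holder; the one meant has the colours described above.

How it is judged (in metres and radians):
On the way, in this order (a step that is already met when the one before it is completed fails the run):
1. the handle has been swung over and has clicked into its end position (value of joint handle above 2.1 rad), for 0.2 s.
2. the holder's lower edge is behind the lip, labelled face outwards (x of label_holder in the frame of caddy between 0.08 and 0.092 m and z of label_holder in the frame of caddy between 0.045 and 0.075 m and x of label_face in the frame of caddy above 0.086 m), for 0.1 s.
At the end, for the whole second after the job is handed in: Handle past its detent (over 2.10 rad); holder upright (within 0.2 rad) in the slot behind the lip, labelled face outwards, lower edge at most 57.5 mm above the bench, and the strip pushed down over 6 of its 8 mm; the gripper's fingers still on the holder with over 1.5 N; holder still (value of joint handle above 2.1 rad and value of joint strip above 0.006 m and x of label_holder in the frame of caddy between 0.081 and 0.0905 m and y of label_holder in the frame of caddy between -0.009 and 0.009 m and z of label_holder in the frame of caddy below 0.0575 m and x of label_face in the frame of caddy above 0.086 m and angle between label_holder's own z axis and vertical below 0.2 rad and contact force between the fingers and label_holder above 1.5 N and linear speed of label_holder below 0.02 m/s); the arm keeps its last pose, push and grip.
It fails at once if the paint jar is pushed away or tipped over (distance of paint_jar from where it was at the start of the episode above 0.03 m or angle between paint_jar's own z axis and vertical above 0.4 rad).
It fails at once if the tin is pushed away or tipped over (distance of steel_tin from where it was at the start of the episode above 0.03 m or angle between steel_tin's own z axis and vertical above 0.4 rad).
It fails at once if the brush pot is pushed away or tipped over (distance of brush_pot from where it was at the start of the episode above 0.03 m or angle between brush_pot's own z axis and vertical above 0.4 rad).
It also fails if it takes over 64 s, if anything falls off the work surface, if the arm or the gripper's body presses on something with over 40 N, if the wrist force passes 120 N, or if a joint passes its speed limit or range.

## Working session

There is one attempt and no reset: what is moved stays moved. The work goes in short steps, Python scripts to look and compute and a tool call to move; the robot and the scene stay as the last step left them, time stands still between calls to the robot, and variables do not carry over. Pictures are saved under pics/ and viewed, at most 10 in all, crops included, and the job is handed in when it is done.

Besides the shell and the picture viewer there is one more tool, called after "Call:" by a JSON object that holds its "op" and its "data". step_arm: Moves the arm, as the interface text tells. Its arguments: {"type":"object","properties":{"steps":{"type":"array","items":{"type":"array","items":{"type":"number"}}},"newtons":{"type":"number"}},"required":["steps"]}

```bash
mkdir -p pics; cat > h.py <<'E'
import numpy as np, cv2
from bench import status, imaging, env
def snap(n,f):
    s=status.get_state(); c=imaging.camera(n); c['s']=s
    cv2.imwrite(f'pics/{f}.png',c['image'][:,:,::-1]); np.save(f'pics/{f}.npy',c,allow_pickle=True); return c
def load(f): return np.load(f'pics/{f}.npy',allow_pickle=True).item()
def pose(c):
    if 'mount' in c:
        s=c['s'];T=np.eye(4);T[:3,:3]=np.array(s['orientation']);T[:3,3]=s['position'];T=T@np.array(c['mount']);return T[:3,3],T[:3,:3]
    return np.array(c['origin']),np.array(c['attitude'])
def ray(c,u,v):
    o,R=pose(c); return o,R@np.array([(u-c['cx'])/c['fx'],(v-c['cy'])/c['fy'],1])
def onz(c,u,v,z):
    o,d=ray(c,u,v); return o+d*(z-o[2])/d[2]
def proj(c,p):
    o,R=pose(c); q=R.T@(np.array(p)-o); return np.array([c['cx']+c['fx']*q[0]/q[2],c['cy']+c['fy']*q[1]/q[2]])
E
python3 - <<'E'
from h import *
np.set_printoptions(precision=2,suppress=True)
a=snap('top','top0');b=snap('scene','scene0')
print(a['origin'],b['origin'],a['fx'],b['fx'],env.grip_point_offset); print(np.array(status.get_state()['orientation']))
print(np.array(a['attitude']),np.array(b['attitude']))
E
```

```text
[ 515.48   11.42 1382.61] [1010.99 -471.88  907.23] 439.5308003030159 402.3088142040362 18.700000000000003
[[-0.97  0.25 -0.  ]
 [ 0.25  0.97 -0.  ]
 [-0.   -0.   -1.  ]]
[[-0.03 -1.    0.06]
 [-1.    0.03 -0.02]
 [ 0.02 -0.06 -1.  ]] [[ 0.74  0.52 -0.42]
 [ 0.67 -0.59  0.45]
 [-0.01 -0.61 -0.79]]
```

View pics/top0.png

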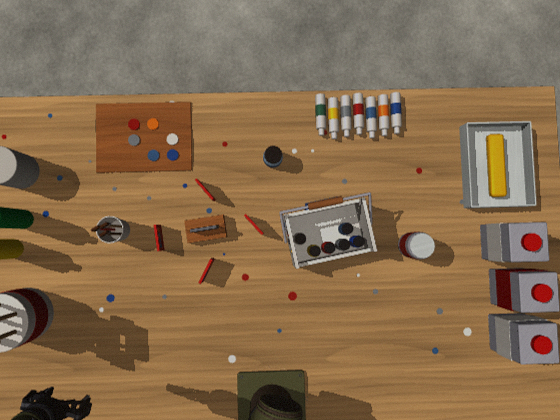

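View pics/scene0.png

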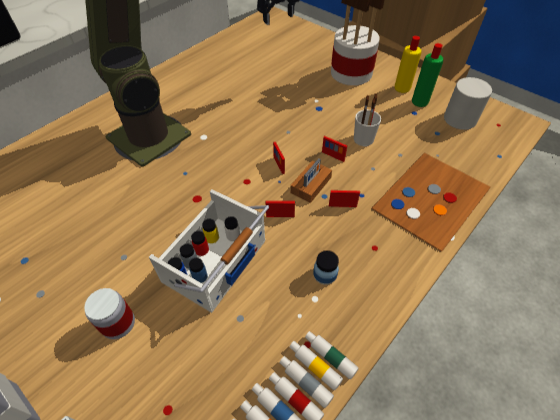

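The top view shows the caddy around (328,232), with the handle grip at (324,202), the stand at (206,229), the jar at (273,157), the tin at (417,245) and the brush pot at (110,229). Plates shaped like the holder: four red ones at top-view (205,189), (254,224), (158,237), (207,270), and the one in the stand at (206,229). The grey one in the stand fits the description, so I'll confirm it in an enlarged crop.

```bash
python3 - <<'E'
from h import *
a=cv2.imread('pics/top0.png');b=cv2.imread('pics/scene0.png')
A=cv2.resize(a[180:280,270:390],(480,400),interpolation=cv2.INTER_CUBIC)
B=cv2.resize(a[205:253,175:235],(300,240),interpolation=cv2.INTER_CUBIC)
C=cv2.resize(b[145:205,280:345],(300,277),interpolation=cv2.INTER_CUBIC)
o=np.zeros((520,790,3),np.uint8);o[:400,:480]=A;o[:240,485:785]=B;o[242:519,485:785]=C
cv2.imwrite('pics/c1.png',o)
E
```

```text
(no output)
```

View pics/c1.png

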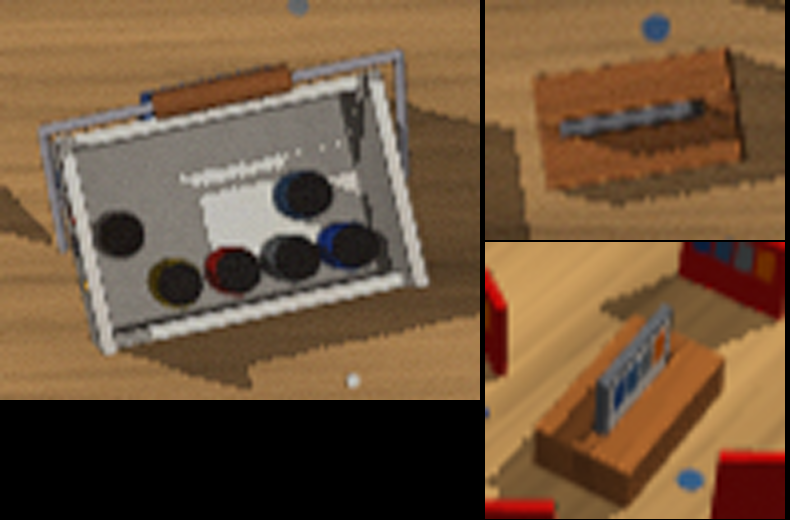

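The crop confirms the grey plate in the stand, with four patches on its far (+x) face. Next I measure.

```bash
python3 - <<'E'
from h import *
np.set_printoptions(precision=1,suppress=True)
a=load('top0');b=load('scene0')
P=[onz(a,270+u/4,180+v/4,120) for u,v in [(60,148),(102,352),(427,285),(382,75)]]
print(np.array(P)); ctr=np.mean(P,0)
e=[P[i]-P[(i+1)%4] for i in range(4)];print([np.linalg.norm(x) for x in e])
g1=onz(a,270+152/4,180+103/4,116);g2=onz(a,270+292/4,180+76/4,116)
print('ctr',ctr,'grip',g1,g2,np.linalg.norm(g1-g2),(g1+g2)/2)
ax=(g1-g2)/np.linalg.norm(g1-g2);print('grip yaw',np.arctan2(-ax[0],ax[1]))
yy=P[0]+P[1]-P[2]-P[3];print('panel yaw',np.arctan2(-yy[0],yy[1]))
# stand corners at z=35 , holder top z=77  crop 5x
S=[onz(a,175+u/5,205+v/5,35) for u,v in [(536,78),(547,188),(741,160),(728,50)] for u in [u-485]]
print('stand',np.array(S),np.mean(S,0),[np.linalg.norm(S[i]-S[(i+1)%4]) for i in range(4)])
h=[onz(a,175+(u-485)/5,205+v/5,77) for u,v in [(562,129),(703,106)]]
print('holder',h,np.linalg.norm(h[0]-h[1]),np.mean(h,0)); d=h[0]-h[1];print(np.arctan2(-d[0],d[1]))
# scene check holder top edge corners
print([onz(b,280+(u-485)/300*65,145+(v-242)/277*60,77) for u,v in [(602,385),(670,312)]])
# bystanders
for n,u,v,z in [('jar',273,156,75),('tin',421,245,110),('pot',112,229,90)]: print(n,onz(a,u,v,z))
E
```

```text
[[ 569.1  -52.8  120. ]
 [ 422.5  -78.5  120. ]
 [ 463.5 -314.   120. ]
 [ 615.8 -287.6  120. ]]
[np.float64(148.91750601072727), np.float64(238.99081266455818), np.float64(154.54563195235156), np.float64(239.3834381314426)]
ctr [ 517.7 -183.2  120. ] grip [ 600.1 -120.5  116. ] [ 617.1 -222.9  116. ] 103.76513198681694 [ 608.6 -171.7  116. ]
grip yaw 0.164292292616701
panel yaw 0.18443830501265543
stand [[569.9 248.2  35. ]
 [502.7 242.6  35. ]
 [516.4 124.4  35. ]
 [583.9 130.9  35. ]] [543.2 186.5  35. ] [np.float64(67.44328494205391), np.float64(119.05892535869617), np.float64(67.77327541431565), np.float64(118.19797350091184)]
holder [array([537.6, 226. ,  77. ]), array([549. , 142.6,  77. ])] 84.17535298446101 [543.3 184.3  77. ]
0.1351155399373011
[array([552.2, 148.1,  77. ]), array([544.9, 224.1,  77. ])]
jar [755.3 -24.4  75. ]
tin [ 477.6 -446.6  110. ]
pot [548.9 451.5  90. ]
```

Call:
{"op": "step_arm", "data": {"steps": [[0,0,-14,0.1425,1],[0,0,-14,0.1425,1],[0,0,-14,0.1425,1],[0,0,-14,0.1425,1],[0,0,-14,0.1425,1],[0,0,-14,0.1425,1],[0,0,-14,0.1425,1],[0,0,-14,0.1425,1]]}}

```text
time: 0.9
position: [133.7, 507.3, 343.4]
orientation: [[-0.166, 0.986, -0.0], [0.986, 0.166, -0.001], [-0.001, -0.0, -1.0]]
contact_force: [-0.4, 0.4, 0.5]
finger_gap: 85.3
grasp_force: 0.0
```

```bash
cat > g.py <<'E'
import sys
from h import *
np.set_printoptions(precision=2,suppress=True)
s=status.get_state();R=np.array(s['orientation'])
print(s['time'],np.array(s['position']),'gap',s['finger_gap'],s['grasp_force'],'F',np.array(s['contact_force']),'yaw_y',np.arctan2(R[1,1],R[0,1]),'zz',R[2,2],'q6',s['joints'][5])
if len(sys.argv)>3:
    t=np.array([float(x) for x in sys.argv[1:4]]);print('tool shift',R.T@(t-s['position']))
E
python3 g.py 560 -165 330
```

```text
0.9 [133.75 507.3  343.38] gap 85.28719961009398 0.0 F [-0.39  0.41  0.55] yaw_y 0.16714479939833043 zz -0.9999992957796212 q6 2.7166700447178855
tool shift [-733.83  308.47   14.03]
```

Call:
{"op": "step_arm", "data": {"steps": [[-33,29,0,0,1],[-33,29,0,0,1],[-33,29,0,0,1],[-33,29,0,0,1],[-33,29,0,0,1],[-33,29,0,0,1],[-33,29,0,0,1],[-33,29,0,0,1],[-33,29,0,0,1],[-33,29,0,0,1]]}}

```text
time: 1.9
position: [477.3, 231.0, 342.9]
orientation: [[-0.172, 0.985, -0.001], [0.985, 0.172, -0.0], [-0.0, -0.001, -1.0]]
contact_force: [0.4, 0.4, 0.4]
finger_gap: 85.2
grasp_force: 0.0
```

Call:
{"op": "step_arm", "data": {"steps": [[-28,30,0,0,1],[-28,30,0,0,1],[0,0,0,0,1],[0,0,0,0,1]]}}

```text
time: 2.3
position: [545.2, 187.0, 342.2]
orientation: [[-0.17, 0.985, -0.002], [0.985, 0.17, -0.0], [0.0, -0.002, -1.0]]
contact_force: [-0.0, 0.2, 0.1]
finger_gap: 85.3
grasp_force: 0.0
```

```bash
python3 - <<'E'
from h import *
c=snap('wrist','w1'); print(np.array(c['mount']).round(3),c['fx'])
E
python3 g.py 590 -165 330
```

```text
[[ 0.00000e+00 -9.64000e-01 -2.67000e-01  6.82930e+01]
 [ 1.00000e+00  0.00000e+00  1.00000e-03 -1.69000e-01]
 [-1.00000e-03 -2.67000e-01  9.64000e-01 -1.42022e+02]
 [ 0.00000e+00  0.00000e+00  0.00000e+00  1.00000e+00]] 309.27168200163413
2.35 [544.58 187.58 342.69] gap 85.50568069069483 0.0 F [-0.22 -0.87 -0.55] yaw_y 0.17253156610797132 zz -0.9999983444262929 q6 1.7297377973655512
tool shift [-355.14  -15.76   12.66]
```

View pics/w1.png

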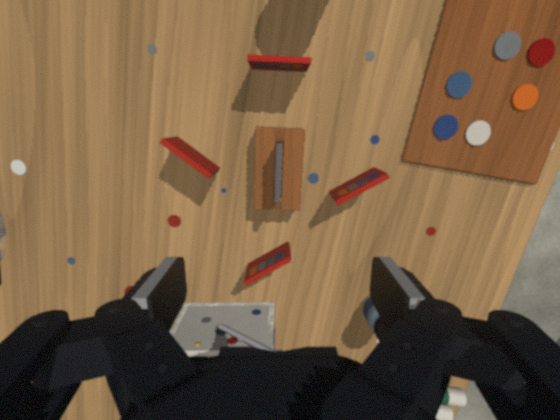

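The stand is at (278,168) with the holder's top edge from (280,142) to (278,204). Four red decoys lie around it. Now to the caddy.

Call:
{"op": "step_arm", "data": {"steps": [[-38,2,0,0,1],[-38,2,0,0,1],[-38,2,0,0,1],[-38,2,0,0,1],[-38,2,0,0,1],[-38,2,0,0,1],[-38,2,0,0,1],[-38,2,0,0,1],[-38,2,0,0,1],[-38,2,0,0,1]]}}

```text
time: 3.35
position: [629.9, -182.8, 343.9]
orientation: [[-0.174, 0.985, 0.0], [0.985, 0.174, 0.0], [0.0, 0.0, -1.0]]
contact_force: [0.9, 0.3, 0.4]
finger_gap: 85.6
grasp_force: 0.0
```

Call:
{"op": "step_arm", "data": {"steps": [[0,0,0,0,1],[0,0,0,0,1]]}}

```text
time: 3.55
position: [629.8, -182.5, 343.1]
orientation: [[-0.172, 0.985, -0.001], [0.985, 0.172, 0.001], [0.001, -0.001, -1.0]]
contact_force: [0.6, 0.7, -0.3]
finger_gap: 85.2
grasp_force: 0.0
```

```bash
python3 - <<'E'
from h import *
snap('wrist','w2')
E
python3 g.py
```

```text
3.6 [ 629.79 -181.75  343.48] gap 85.52975490490658 0.0 F [-0.2   0.37  0.06] yaw_y 0.1741928603145304 zz -0.9999995841002971 q6 1.1153303408640654
```

View pics/w2.png

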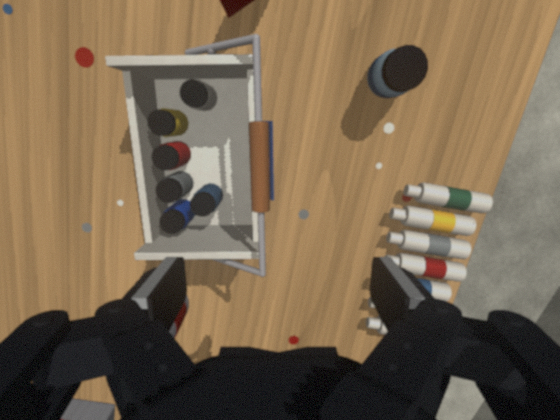

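The whole caddy is in view: the grip runs from (261,121) to (260,212), the blue lip is at (270,160), the end panels' top edges lie along rows 58 and 257, and the jar is at (400,70).

```bash
python3 - <<'E'
from h import *
np.set_printoptions(precision=1,suppress=True)
c=load('w2')
def rect(im,lo,hi,roi):
    u0,v0,u1,v1=roi; hs=cv2.cvtColor(im[v0:v1,u0:u1],cv2.COLOR_RGB2HSV)
    m=cv2.inRange(hs,lo,hi);m=cv2.morphologyEx(m,cv2.MORPH_OPEN,np.ones((3,3)))
    k=max(cv2.findContours(m,cv2.RETR_EXTERNAL,cv2.CHAIN_APPROX_NONE)[0],key=cv2.contourArea)
    r=cv2.minAreaRect(k);return cv2.boxPoints(r)+[u0,v0],cv2.contourArea(k)
bx,A=rect(c['image'],(3,120,40),(15,255,200),(240,110,276,225));print('grip',bx,A)
q=bx[np.argsort(bx[:,1])];t=onz(c,*q[:2].mean(0),116);l=onz(c,*q[2:].mean(0),116);d=t-l
print('grip',t,l,np.linalg.norm(d),(t+l)/2,'yaw',np.arctan2(-d[0],d[1]))
P=[onz(c,u,v,120) for u,v in [(107,57),(254,56),(263,257),(137,259)]]
print(np.array(P));print([np.linalg.norm(P[i]-P[(i+1)%4]) for i in range(4)],np.mean(P,0));d=P[0]+P[1]-P[2]-P[3];print(np.arctan2(-d[0],d[1]))
w=load('w1')
h=[onz(w,u,v,77) for u,v in [(280,141),(278,204)]];d=h[0]-h[1]
print('holder',h,np.linalg.norm(d),np.mean(h,0),np.arctan2(-d[0],d[1]))
print('jar',onz(c,404,68,75))
# handle from hypothesised caddy
for ctr in [(517,-185)]:
  for yaw in [.175]:
    R=np.array([[np.cos(yaw),-np.sin(yaw)],[np.sin(yaw),np.cos(yaw)]])
    for n,p in {'g1':(98.7,50,116),'g2':(98.7,-50,116),'lipmid':(100,0,86),'c1':(80,120,120),'c2':(-80,120,120),'c3':(-80,-120,120),'c4':(80,-120,120)}.items():
        x=np.r_[np.array(ctr)+R@p[:2],p[2]];print(n,x,proj(c,x),proj(load('top0'),x))
E
```

```text
grip [[249.8 122.3]
 [266.7 121.8]
 [269.5 210.9]
 [252.6 211.4]] 1337.0
grip [ 595.7 -118.2  116. ] [ 615.8 -223.   116. ] 106.62380990468634 [ 605.7 -170.6  116. ] yaw 0.18900899496128598
[[ 424.6  -79.6  120. ]
 [ 580.7  -51.2  120. ]
 [ 627.9 -281.7  120. ]
 [ 469.1 -312.3  120. ]]
[np.float64(158.68659756446374), np.float64(235.21746029658814), np.float64(161.72026217032325), np.float64(236.92871277794717)] [ 525.6 -181.2  120. ]
0.19544444787004853
holder [array([539.9, 232.1,  77. ]), array([551.6, 149. ,  77. ])] 83.97309461879877 [545.8 190.5  77. ] 0.14085937593901043
jar [758.9 -24.9  75. ]
g1 [ 605.5 -118.6  116. ] [266.6 123.8] [307.3 203.9]
g2 [ 622.9 -217.1  116. ] [267.5 207.6] [340.9 197.1]
lipmid [ 615.5 -167.6   86. ] [268.8 164. ] [322.6 200.9]
c1 [574.9 -52.9 120. ] [248.4  56.6] [285. 215.]
c2 [417.3 -80.8 120. ] [100.2  56.9] [296.3 269.8]
c3 [ 459.1 -317.1  120. ] [129.  261.1] [377.9 252.8]
c4 [ 616.7 -289.2  120. ] [253.4 261. ] [366.1 198.4]
```

```bash
python3 - <<'E'
from h import *
np.set_printoptions(precision=1,suppress=True)
w=load('w2');a=load('top0');b=load('scene0')
def box(im,roi):
    u0,v0,u1,v1=roi;hs=cv2.cvtColor(im[v0:v1,u0:u1],cv2.COLOR_RGB2HSV)
    m=cv2.inRange(hs,(3,140,50),(14,255,220))
    k=max(cv2.findContours(m,cv2.RETR_EXTERNAL,cv2.CHAIN_APPROX_NONE)[0],key=cv2.contourArea)
    q=cv2.boxPoints(cv2.minAreaRect(k))+[u0,v0];e=np.linalg.norm(q[0]-q[1])<np.linalg.norm(q[1]-q[2])
    return np.array([(q[0]+q[1])/2,(q[2]+q[3])/2] if e else [(q[1]+q[2])/2,(q[3]+q[0])/2])
def tri(L):
    A=0;B=0
    for c,p in L:
        o,d=ray(c,*p);d=d/np.linalg.norm(d);M=np.eye(3)-np.outer(d,d);A=A+M;B=B+M@o
    x=np.linalg.solve(A,B);return x,[np.linalg.norm(proj(c,x)-p) for c,p in L]
E=[box(c['image'],r) for c,r in [(w,(240,110,280,225)),(a,(300,190,350,215)),(b,(215,225,256,270))]]
print(E)
# order: +y end first
Ew=E[0][np.argsort(E[0][:,1])];Ea=E[1][np.argsort(E[1][:,0])];Eb=E[2][np.argsort(-E[2][:,0])]
for i in (0,1): print(tri([(w,Ew[i]),(a,Ea[i]),(b,Eb[i])]),tri([(w,Ew[i]),(b,Eb[i])]),tri([(a,Ea[i]),(b,Eb[i])]))
print(tri([(w,Ew.mean(0)),(a,Ea.mean(0)),(b,Eb.mean(0))]))
big=cv2.resize(b['image'][180:310,145:275,::-1],(590,590),interpolation=cv2.INTER_CUBIC);cv2.imwrite('pics/c2.png',big)
E
```

```text
[array([[260.5, 138. ],
       [260.5, 150. ]]), array([[342.3, 198.5],
       [308.2, 205.8]]), array([[249.3, 228.6],
       [223.3, 261.7]])]
(array([ 600.9, -124. ,  153.9]), [np.float64(9.575298543515451), np.float64(2.729175697718358), np.float64(1.3162850791922578)]) (array([ 606.3, -130. ,  167.5]), [np.float64(3.9457771959084416), np.float64(1.7501217385741301)]) (array([ 598. , -117.8,  146.7]), [np.float64(0.016462897505664348), np.float64(0.020078305083622187)])
(array([ 607.5, -192.4,  118. ]), [np.float64(36.60038181120136), np.float64(10.372270561764696), np.float64(7.723975047586389)]) (array([ 585.7, -171.9,   54.9]), [np.float64(16.51087577354299), np.float64(9.38696854712284)]) (array([ 615.8, -216.8,  143. ]), [np.float64(0.3526663749441089), np.float64(0.4577469123715765)])
(array([ 603.7, -157.8,  133. ]), [np.float64(15.048194962666237), np.float64(4.018606984014946), np.float64(3.1357153398076836)])
```

View pics/c2.png

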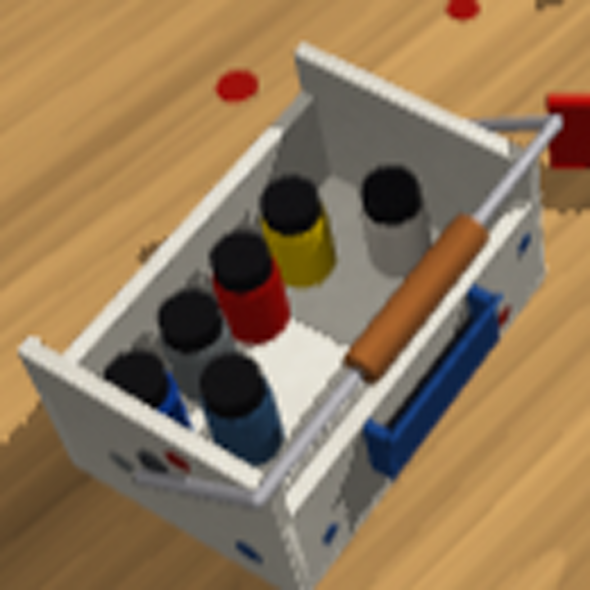

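Here the grip ends lie at (470,232) and (368,360) in the crop, clearly above the wall, so the handle stands somewhat above its folded position. I'll triangulate again with better masks.

```bash
python3 - <<'E'
from h import *
np.set_printoptions(precision=1,suppress=True)
w=load('w2');a=load('top0');b=load('scene0')
def tri(L):
    A=0;B=0
    for c,p in L:
        o,d=ray(c,*p);d=d/np.linalg.norm(d);M=np.eye(3)-np.outer(d,d);A=A+M;B=B+M@o
    x=np.linalg.solve(A,B);return x,np.array([np.linalg.norm(proj(c,x)-p) for c,p in L])
s=130/590
sc=lambda u,v:(145+u*s,180+v*s)
W=[(258.5,122),(261,212)];T=[(308.2,205.8),(342.3,198.5)];S=[sc(472,230),sc(364,366)]
G=[]
for i in (0,1):
    x,e=tri([(w,W[i]),(a,T[i]),(b,S[i])]);print(x,e);G.append(x)
m=(G[0]+G[1])/2;d=G[0]-G[1];print('grip',m,np.linalg.norm(d),np.arctan2(-d[0],d[1]))
# panel tops, blue lip corners: triangulate panel corners wrist/top/scene
for n,L in {'+y-x':[(w,(107,57)),(a,(270+102/4,180+352/4)),(b,sc(302,46))],'-y-x':[(w,(137,259)),(a,(270+427/4,180+285/4)),(b,sc(24,345))]}.items(): print(n,tri(L))
# lip outer edge in scene/wrist
hs=cv2.cvtColor(w['image'],cv2.COLOR_RGB2HSV);mk=cv2.inRange(hs,(105,150,30),(128,255,255));mk[:110]=0;mk[225:]=0;mk[:,:255]=0;mk[:,285:]=0
v,u=np.nonzero(mk);print('blue',u.min(),u.max(),v.min(),v.max());uu=[u[v==r].max()+1 for r in range(v.min()+4,v.max()-3)];k=np.polyfit(range(v.min()+4,v.max()-3),uu,1)
e=[onz(w,np.polyval(k,r),r,86) for r in (v.min(),v.max()+1)];d=e[0]-e[1];print('lip',e,np.linalg.norm(d),(e[0]+e[1])/2,np.arctan2(-d[0],d[1]))
E
```

```text
[ 597.8 -118.5  139.4] [0.6 0.2 0.2]
[ 616.6 -214.8  145.8] [0.6 0.3 0.7]
grip [ 607.2 -166.7  142.6] 98.34337443155007 0.19320344521292335
+y-x (array([421.7, -79.3, 114.9]), array([0.2, 0.2, 0.3]))
-y-x (array([ 466.2, -312.4,  119.6]), array([2.2, 1.1, 0.9]))Traceback (most recent call last):
  File "<stdin>", line 20, in <module>
    return umr_minimum(a, axis, None, out, keepdims, initial, where)
ValueError: zero-size array to reduction operation minimum which has no identity
```

```bash
python3 g.py 607.2 -166.7 124; python3 - <<'E'
import numpy as np
np.set_printoptions(precision=1,suppress=True)
t=np.radians(np.linspace(36.6,147,21));x=105*np.cos(t);z=105*np.sin(t)
print(np.c_[np.diff(x),-np.diff(z)])
E
```

```text
3.6 [ 629.79 -181.75  343.48] gap 85.52975490490658 0.0 F [-0.2   0.37  0.06] yaw_y 0.1741928603145304 zz -0.9999995841002971 q6 1.1153303408640654
tool shift [ 18.54 -19.58 219.5 ]
[[ -6.4  -7.8]
 [ -7.1  -7.2]
 [ -7.8  -6.4]
 [ -8.4  -5.7]
 [ -8.9  -4.8]
 [ -9.3  -4. ]
 [ -9.6  -3. ]
 [ -9.9  -2.1]
 [-10.   -1.1]
 [-10.1  -0.2]
 [-10.1   0.8]
 [-10.    1.8]
 [ -9.7   2.7]
 [ -9.4   3.6]
 [ -9.    4.5]
 [ -8.6   5.4]
 [ -8.    6.2]
 [ -7.4   6.9]
 [ -6.7   7.6]
 [ -5.9   8.2]]
```

Call:
{"op": "step_arm", "data": {"steps": [[6,-6,30,-0.015,1],[6,-6,40,0,1],[6,-7,40,0,1],[0,0,40,0,1],[0,0,40,0,0.8],[0,0,29,0,0.6],[0,0,0,0,0.5]]}}

```text
time: 4.3
position: [604.2, -165.7, 120.3]
orientation: [[-0.19, 0.982, -0.009], [0.982, 0.19, 0.003], [0.004, -0.008, -1.0]]
contact_force: [-0.8, 0.4, -1.2]
finger_gap: 43.9
grasp_force: 0.0
```

Call:
{"op": "step_arm", "data": {"steps": [[0,0,0,0,0.3],[0,0,0,0,0],[0,0,0,0,0],[0,0,0,0,0],[0,0,0,0,0],[0,0,0,0,0]], "newtons": 20}}

```text
time: 4.9
position: [608.3, -168.1, 125.2]
orientation: [[-0.187, 0.982, 0.001], [0.982, 0.187, 0.002], [0.001, 0.001, -1.0]]
contact_force: [-3.0, 3.7, 0.6]
finger_gap: 21.1
grasp_force: 22.0
```

```bash
python3 g.py
```

```text
4.9 [ 608.33 -168.14  125.22] gap 21.085331978373812 22.00818568468094 F [-3.05  3.72  0.64] yaw_y 0.1884025256460889 zz -0.9999983285645093 q6 1.111808074198561
```

Gripped at 21 mm, close to the 22 mm diameter. Now I swing it over.

Call:
{"op": "step_arm", "data": {"steps": [[0,-6.4,-7.8,0,0],[0,-7.1,-7.2,0,0],[0,-7.8,-6.4,0,0],[0,-8.4,-5.7,0,0],[0,-8.9,-4.8,0,0],[0,-9.3,-4,0,0],[0,-9.6,-3,0,0],[0,-9.9,-2.1,0,0],[0,-10,-1.1,0,0],[0,-10.1,-0.2,0,0]]}}

```text
time: 5.9
position: [528.3, -184.8, 171.8]
orientation: [[-0.188, 0.982, 0.016], [0.982, 0.188, 0.001], [-0.002, 0.016, -1.0]]
contact_force: [3.0, 7.6, 9.2]
finger_gap: 21.2
grasp_force: 22.8
```

Call:
{"op": "step_arm", "data": {"steps": [[0,-10.1,0.8,0,0],[0,-10,1.8,0,0],[0,-9.7,2.7,0,0],[0,-9.4,3.6,0,0],[0,-9,4.5,0,0],[0,-8.6,5.4,0,0],[0,-8,6.2,0,0]]}}

```text
time: 6.6
position: [461.5, -197.2, 144.2]
orientation: [[-0.187, 0.982, 0.008], [0.982, 0.187, 0.001], [-0.001, 0.008, -1.0]]
contact_force: [2.3, 5.8, 3.1]
finger_gap: 20.8
grasp_force: 26.2
```

```bash
python3 g.py
```

```text
6.6 [ 461.5  -197.21  144.16] gap 20.8352711947355 26.238506734371185 F [2.32 5.79 3.07] yaw_y 0.18837822344926436 zz -0.9999640742097674 q6 0.9759345533558503
```

Call:
{"op": "step_arm", "data": {"steps": [[0,-4,3.5,0,0],[0,-4,3.7,0,0],[0,-3.5,4,0,0],[0,-3.5,4,0,0],[0,-3.2,4.2,0,0],[0,-3,4.5,0,0],[0,-2,3,0,0],[0,0,0,0,0],[0,0,0,0,0]]}}

```text
time: 7.5
position: [438.2, -201.8, 116.6]
orientation: [[-0.187, 0.982, 0.006], [0.982, 0.187, 0.0], [-0.001, 0.006, -1.0]]
contact_force: [1.0, 5.6, 6.2]
finger_gap: 21.3
grasp_force: 28.2
```

```bash
python3 g.py; python3 -c "
from h import *
p=np.array(status.get_state()['position']);x=(p[0]-523.5)*.982+(p[1]+182)*.189;print(x,p[2]+18.7-80,np.hypot(x,p[2]-61.3),np.degrees(np.arctan2(p[2]-61.3,x)))"
```

```text
7.5 [ 438.22 -201.77  116.59] gap 21.34977378619341 28.172456324100494 F [0.95 5.6  6.2 ] yaw_y 0.18823685998231576 zz -0.9999830011818411 q6 0.9491906124497154
-87.48492000473259 55.29397767560607 103.49413121247449 147.70547169987688
```

Call:
{"op": "step_arm", "data": {"steps": [[0,0,0,0,0.5],[0,0,0,0,0.5],[0,0,0,0,0.5],[0,0,-25,0,0.5],[0,0,-40,0,0.7],[0,10,-40,0,1],[0,35,-40,0,1],[0,40,-40,0,1],[0,40,-20,0,1],[0,40,0,0,1]]}}

```text
time: 8.5
position: [594.2, -172.9, 317.0]
orientation: [[-0.186, 0.982, 0.007], [0.982, 0.186, -0.003], [-0.004, 0.007, -1.0]]
contact_force: [-0.1, -1.0, 0.2]
finger_gap: 85.4
grasp_force: 0.0
```

Call:
{"op": "step_arm", "data": {"steps": [[0,5,0,0,1],[0,0,0,0,1],[0,0,0,0,1]]}}

```text
time: 8.8
position: [595.0, -171.6, 312.1]
orientation: [[-0.186, 0.982, -0.002], [0.982, 0.186, -0.0], [0.0, -0.002, -1.0]]
contact_force: [-0.4, -0.1, -0.6]
finger_gap: 85.3
grasp_force: 0.0
```

```bash
python3 - <<'E'
from h import *
w=snap('wrist','w3');snap('top','top3')
cv2.imwrite('pics/c3.png',cv2.resize(w['image'][0:290,60:420,::-1],(745,600),interpolation=cv2.INTER_CUBIC))
E
python3 g.py
```

```text
8.9 [ 594.74 -171.69  312.74] gap 85.60154625646267 0.0 F [ 0.85 -0.56  0.32] yaw_y 0.18707184372528823 zz -0.9999993536124129 q6 1.1028913237778848
```

View pics/c3.png

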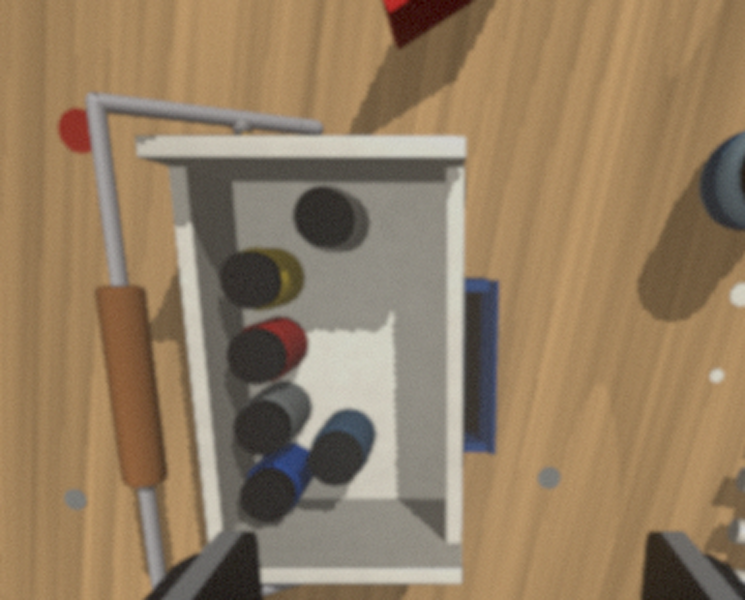

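The handle is over on the −x side, with its grip from (120,288) to (143,487). The slot is now clear: the blue lip spans (496,281)–(495,452) and the wall's outer face is at column 465. Next I measure the slot and the holder.

```bash
python3 - <<'E'
from h import *
np.set_printoptions(precision=1,suppress=True)
w=load('w3');k=360/745
P=lambda u,v,z:onz(w,60+u*k,v*k,z)
g=[P(120,288,140),P(143,487,140)];d=g[0]-g[1];gm=(g[0]+g[1])/2;print('grip',gm,np.linalg.norm(d),np.arctan2(-d[0],d[1]))
l=[P(497,281,86),P(495,452,86)];d=l[0]-l[1];lm=(l[0]+l[1])/2;print('lip',lm,np.linalg.norm(d),np.arctan2(-d[0],d[1]))
c=[P(140,137,120),P(466,136,120),P(462,584,120)];print('corn',np.array(c),np.linalg.norm(c[0]-c[1]),np.linalg.norm(c[2]-c[1]))
wl=[P(465,200,85),P(462,540,85)];d=wl[0]-wl[1];print('wall',wl,np.arctan2(-d[0],d[1]))
yaw=.189;R=np.array([[np.cos(yaw),-np.sin(yaw)],[np.sin(yaw),np.cos(yaw)]])
for n,p in [('grip',gm),('lip',lm),('c0',c[0]),('c1',c[1]),('c2',c[2]),('w0',wl[0]),('w1',wl[1])]:print(n,R.T@(p[:2]-[523.5,-182]))
E
```

```text
grip [ 437.5 -199.8  140. ] 101.57041252760393 0.16842124771667225
lip [ 619.9 -163.3   86. ] 100.33836168908428 0.19515592285986022
corn [[ 425.1  -79.3  120. ]
 [ 579.   -49.6  120. ]
 [ 622.9 -284.6  120. ]] 156.76272561091872 239.11060438944432
wall [array([584.3, -75.4,  85. ]), array([ 621.2, -273.4,   85. ])] 0.18448050249656572
grip [-87.8  -1.3]
lip [98.1  0.2]
c0 [-77.4 119.4]
c1 [ 79.4 119.6]
c2 [  78.3 -119.5]
w0 [79.7 93.3]
w1 [  78.8 -108.1]
```

```bash
python3 g.py 553 150 250
```

```text
8.9 [ 594.74 -171.69  312.74] gap 85.60154625646267 0.0 F [ 0.85 -0.56  0.32] yaw_y 0.18707184372528823 zz -0.9999993536124129 q6 1.1028913237778848
tool shift [323.83  18.89  62.76]
```

Call:
{"op": "step_arm", "data": {"steps": [[36,2,0,0,1],[36,2,0,0,1],[36,2,0,0,1],[36,2,0,0,1],[36,2,0,0,1],[36,2,10,0,1],[36,2,15,0,1],[36,2,18,0,1],[36,2,20,0,1],[0,0,0,0.05,1]]}}

```text
time: 9.9
position: [550.0, 152.9, 247.2]
orientation: [[-0.14, 0.99, -0.005], [0.99, 0.14, 0.0], [0.001, -0.005, -1.0]]
contact_force: [-0.4, -0.6, -0.1]
finger_gap: 85.3
grasp_force: 0.0
```

Call:
{"op": "step_arm", "data": {"steps": [[0,0,0,0,1],[0,0,0,0,1],[0,0,0,0,1]]}}

```text
time: 10.2
position: [553.6, 149.4, 250.6]
orientation: [[-0.137, 0.991, 0.001], [0.991, 0.137, 0.0], [0.0, 0.001, -1.0]]
contact_force: [-0.1, 0.4, 0.1]
finger_gap: 85.7
grasp_force: 0.0
```

```bash
python3 - <<'E'
from h import *
w=snap('wrist','w4')
cv2.imwrite('pics/c4.png',cv2.resize(w['image'][60:260,180:380,::-1],(600,600),interpolation=cv2.INTER_CUBIC))
E
python3 g.py
```

```text
10.25 [553.65 149.44 250.48] gap 85.03980774317797 0.0 F [-0.01  0.39 -0.29] yaw_y 0.13689448589939346 zz -0.9999991137492946 q6 1.697597997859204
```

View pics/c4.png

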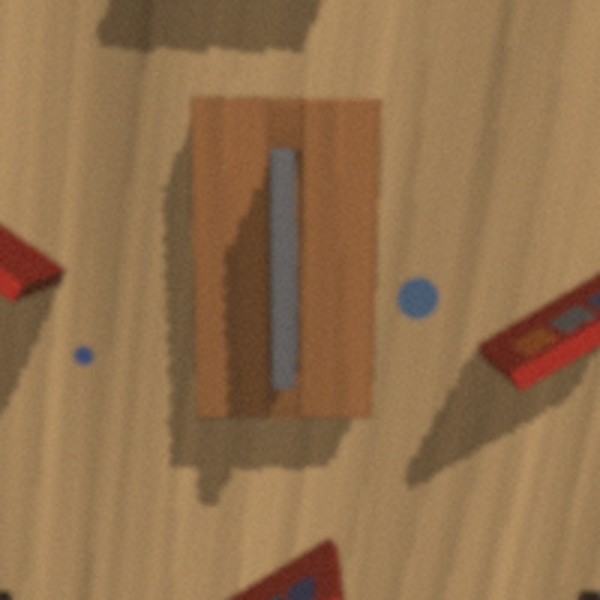

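The holder's top edge runs from (283,149) to (284,389) in the crop, aligned with the tool.

```bash
python3 - <<'E'
from h import *
np.set_printoptions(precision=1,suppress=True)
w=load('w4');P=lambda u,v,z:onz(w,180+u/3,60+v/3,z)
h=[P(283,149,77),P(284,389,77)];d=h[0]-h[1];m=(h[0]+h[1])/2
print(h,m,np.linalg.norm(d),np.arctan2(-d[0],d[1]))
s=[P(u,v,35) for u,v in [(192,98),(382,99),(372,417),(197,417)]];print(np.mean(s,0),[np.linalg.norm(s[i]-s[(i+1)%4]) for i in range(4)])
R=np.array(w['s']['orientation']);print(R.T@(np.r_[m[:2],52]-w['s']['position']))
E
```

```text
[array([539.5, 228.7,  77. ]), array([550.5, 150. ,  77. ])] [545.  189.3  77. ] 79.44764970252999 0.13879223834790433
[545.6 188.8  35. ] [np.float64(68.86943587769163), np.float64(118.66846369331448), np.float64(69.41098797764843), np.float64(118.96367240267915)]
[ 40.7  -3.3 198.6]
```

Call:
{"op": "step_arm", "data": {"steps": [[20,-2,0,0,0.5],[21,-1.5,20,0,0.5],[0,0,40,0,0.5],[0,0,40,0,0.5],[0,0,40,0,0.5],[0,0,30,0,0.4],[0,0,18,0,0.4],[0,0,10,0,0.4],[0,0,0,0,0.4],[0,0,0,0,0.4]]}}

```text
time: 11.25
position: [545.2, 190.5, 52.7]
orientation: [[-0.137, 0.991, 0.002], [0.991, 0.137, 0.001], [0.0, 0.002, -1.0]]
contact_force: [-0.1, -0.2, 1.6]
finger_gap: 34.3
grasp_force: 0.0
```

Call:
{"op": "step_arm", "data": {"steps": [[0,0,0,0,0.2],[0,0,0,0,0],[0,0,0,0,0],[0,0,0,0,0],[0,0,0,0,0],[0,0,0,0,0]], "newtons": 60}}

```text
time: 11.85
position: [545.6, 190.9, 53.1]
orientation: [[-0.138, 0.99, 0.003], [0.99, 0.138, 0.001], [0.0, 0.003, -1.0]]
contact_force: [1.3, -0.4, 6.3]
finger_gap: 6.8
grasp_force: 59.7
```

```bash
python3 g.py
```

```text
11.85 [545.55 190.9   53.12] gap 6.756153320527319 59.69675660133362 F [ 1.35 -0.42  6.26] yaw_y 0.1380147752410679 zz -0.9999951473640104 q6 1.769501853011442
```

Call:
{"op": "step_arm", "data": {"steps": [[0,0,-20,0,0],[0,0,-40,0,0],[0,0,-45,0,0],[0,0,-45,-0.05,0],[-30,-1,0,0,0],[-36,-1,0,0,0],[-36,-1,0,0,0],[-36,-1,0,0,0],[-36,-1,0,0,0],[-36,-1,0,0,0]]}}

```text
time: 12.85
position: [577.2, -18.2, 201.5]
orientation: [[-0.187, 0.982, -0.001], [0.982, 0.187, 0.0], [0.0, -0.001, -1.0]]
contact_force: [1.2, 0.6, 1.0]
finger_gap: 7.0
grasp_force: 59.2
```

Call:
{"op": "step_arm", "data": {"steps": [[-36,0,0,0,0],[-36,0,0,0,0],[-36,0,0,0,0],[-30,0,0,0,0],[-12,0,0,0,0],[0,0,0,0,0],[0,0,0,0,0],[0,0,0,0,0]]}}

```text
time: 13.65
position: [605.3, -162.7, 201.7]
orientation: [[-0.188, 0.982, -0.001], [0.982, 0.188, 0.001], [0.001, -0.0, -1.0]]
contact_force: [0.3, -0.1, 0.1]
finger_gap: 6.9
grasp_force: 59.2
```

```bash
python3 - <<'E'
from h import *
w=snap('wrist','w5');b=snap('scene','s5')
o=np.zeros((600,800,3),np.uint8)
o[:600,:400]=cv2.resize(w['image'][120:420,180:380,::-1],(400,600),interpolation=cv2.INTER_CUBIC)
o[:600,400:]=cv2.resize(b['image'][150:320,150:263,::-1],(400,600),interpolation=cv2.INTER_CUBIC)
cv2.imwrite('pics/c5.png',o)
E
python3 g.py 606.5 -164.5 200
```

```text
13.75 [ 605.48 -162.82  201.83] gap 6.80574740088727 59.1900497674942 F [ 0.12 -0.24 -0.41] yaw_y 0.18984512413629093 zz -0.9999999217714346 q6 1.1181042827592216
tool shift [-1.85  0.68  1.83]
```

View pics/c5.png

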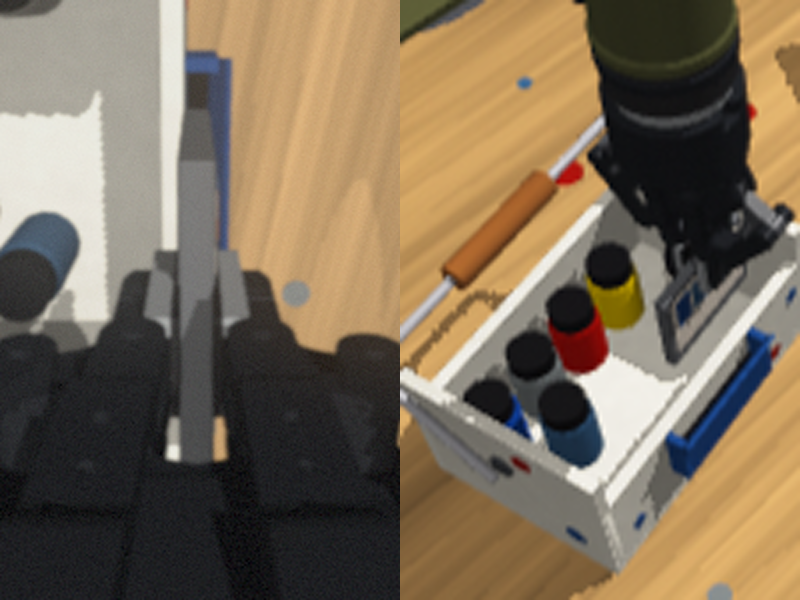

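The holder hangs upright with its patches facing outwards. Its top far corner is at crop (197,157) and the bottom far corner at about (197,75–110). The lip's outer edge is at column 231 and the wall's at column 185. I'll work out the offset in tool axes.

```bash
python3 - <<'E'
from h import *
np.set_printoptions(precision=1,suppress=True)
w=load('w5');R=np.array(w['s']['orientation']);p=np.array(w['s']['position'])
T=lambda u,v,z:R.T@(onz(w,180+u/2,120+v/2,z)-p)
g=w['image'].astype(int)
for r in (65,75,95,100,110,150,200,230):
    print(r,[tuple(x) for x in g[120+r//2,268:298,:].tolist()][::1] if r in(100,150) else '')
print('lip outer',T(231,65,86),T(230,150,86),T(229,230,86));print('wall',T(184,65,85),T(180,200,85))
print('plate top far L/R',T(180,160,226),T(214,160,226),'near',T(181,455,226),T(214,455,226))
print('plate bottom far',T(186,110,161),T(208,110,161))
print('cheek far outer',T(200,52,85))
E
```

```text
65 
75 
95 
100 [(235, 233, 223), (233, 232, 223), (228, 225, 215), (195, 191, 179), (132, 132, 127), (88, 87, 85), (69, 65, 63), (65, 59, 53), (67, 63, 57), (68, 59, 57), (67, 61, 54), (67, 62, 54), (66, 59, 53), (75, 68, 62), (63, 61, 56), (69, 64, 69), (66, 69, 80), (65, 71, 86), (68, 74, 93), (73, 78, 98), (66, 72, 94), (71, 78, 97), (69, 75, 96), (74, 80, 103), (71, 82, 110), (76, 86, 123), (96, 101, 126), (138, 125, 124), (181, 151, 121), (197, 161, 117)]
110 
150 [(208, 201, 189), (160, 154, 145), (113, 111, 104), (92, 91, 86), (99, 98, 94), (93, 90, 89), (95, 94, 93), (97, 94, 90), (96, 95, 90), (99, 95, 92), (97, 93, 89), (96, 93, 89), (97, 96, 92), (95, 93, 89), (96, 95, 91), (94, 92, 87), (96, 93, 90), (98, 92, 89), (92, 88, 86), (81, 82, 90), (73, 77, 94), (69, 72, 94), (69, 77, 99), (69, 76, 104), (71, 84, 118), (80, 93, 130), (111, 107, 123), (157, 135, 118), (177, 145, 108), (183, 148, 103)]
200 
230 
lip outer [ 44.5  14.6 115.7] [  8.6  14.8 115.7] [-27.7  14.9 115.7]
wall [ 44.4  -4.7 116.7] [-14.1  -6.8 116.7]
plate top far L/R [ 39.   -3.1 -24.3] [ 39.    3.5 -24.3] near [-29.5  -3.3 -24.3] [-29.5   4.1 -24.3]
plate bottom far [38.2 -2.9 40.7] [38.2  3.7 40.7]
cheek far outer [ 49.7   1.9 116.7]
```

The alignment is good: plate at +0.3 and mouth at +0.3 mm in tool y, within 1 mm along the slot. I descend.

Call:
{"op": "step_arm", "data": {"steps": [[0,0,20,0,0],[0,0,25,0,0],[0,0,15,0,0],[0,0,8,0,0],[0,0,4,0,0],[0,0,4,0,0],[0,0,4,0,0],[0,0,4,0,0],[0,0,0,0,0],[0,0,0,0,0]]}}

```text
time: 14.75
position: [605.7, -164.3, 117.8]
orientation: [[-0.187, 0.982, 0.0], [0.982, 0.187, -0.0], [-0.0, 0.0, -1.0]]
contact_force: [0.5, -1.2, -0.6]
finger_gap: 6.7
grasp_force: 59.2
```

```bash
python3 g.py
```

```text
14.75 [ 605.71 -164.34  117.85] gap 6.715948821773365 59.18980658054352 F [ 0.54 -1.22 -0.56] yaw_y 0.1879147205204561 zz -0.9999999743061703 q6 1.11793935594484
```

Call:
{"op": "step_arm", "data": {"steps": [[0,0,4,0,0],[0,0,4,0,0],[0,0,3,0,0],[0,0,2,0,0],[0,0,2,0,0],[0,0,2,0,0],[0,0,0,0,0],[0,0,0,0,0]]}}

```text
time: 15.55
position: [605.5, -164.3, 101.0]
orientation: [[-0.187, 0.982, -0.0], [0.982, 0.187, -0.0], [0.0, -0.0, -1.0]]
contact_force: [-1.6, 0.4, 2.0]
finger_gap: 6.6
grasp_force: 59.5
```

Call:
{"op": "step_arm", "data": {"steps": [[0,0,2,0,0],[0,0,2,0,0],[0,0,1,0,0],[0,0,0,0,0],[0,0,0,0,0]]}}

```text
time: 16.05
position: [605.7, -164.3, 95.9]
orientation: [[-0.187, 0.982, 0.0], [0.982, 0.187, -0.0], [-0.0, 0.0, -1.0]]
contact_force: [-1.3, 0.7, 5.8]
finger_gap: 7.0
grasp_force: 59.9
```

Call:
{"op": "step_arm", "data": {"steps": [[0,0,1,0,0],[0,0,0.5,0,0],[0,0,0,0,0],[0,0,0,0,0]]}}

```text
time: 16.45
position: [605.8, -164.3, 95.1]
orientation: [[-0.187, 0.982, 0.001], [0.982, 0.187, -0.0], [-0.0, 0.001, -1.0]]
contact_force: [-2.1, 1.4, 8.3]
finger_gap: 6.8
grasp_force: 60.6
```

```bash
python3 g.py; python3 - <<'E'
from h import *
w=snap('wrist','w6');b=snap('scene','s6')
o=np.zeros((600,800,3),np.uint8)
o[:600,:400]=cv2.resize(w['image'][120:420,180:380,::-1],(400,600),interpolation=cv2.INTER_CUBIC)
o[:600,400:]=cv2.resize(b['image'][150:320,150:263,::-1],(400,600),interpolation=cv2.INTER_CUBIC)
cv2.imwrite('pics/c6.png',o)
E
```

```text
16.45 [ 605.85 -164.3    95.11] gap 6.818643409063276 60.58773994445801 F [-2.06  1.37  8.25] yaw_y 0.18801112107384252 zz -0.9999995877373262 q6 1.1179189115297499
```

View pics/c6.png

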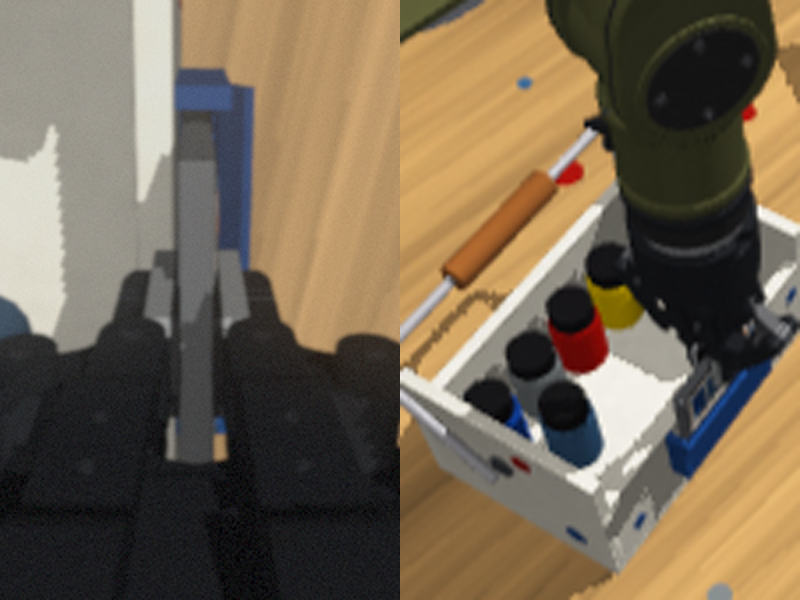

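The holder sits between the wall and the blue lip with its patches outwards. The TCP is at 95.1 mm, as predicted for fully home, and the 8.3 N force is above the strip's 6 N. The handle grip is still at (500,230), unchanged. I'm handing in.

```bash
python3 -c "
from bench import workorder,status
print(workorder.close_job());s=status.get_state();print(s['time'],s['position'],s['contact_force'],s['grasp_force'])"
```

```text
the job is handed in; nothing more can be done
None
the job is handed in; nothing more can be done
```

I swung the handle over to its end position and handed the job in at about 16.5 s with the label holder held pressed home behind the blue lip, colour patches outwards (8.3 N push, 60 N grip); the jar, tin and brush pot were not approached, and no verdict came back.

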